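# Feel for the hidden release of the tool case

### The arm

A 6-joint arm with a two-finger parallel gripper is mounted at the origin on a cart in front of the work surface, level with it; the furniture and walls round the work are solid. World frame = base frame: x ahead of the robot, y to its left, z up, the work surface at z = 0. Lengths are in m, angles in rad, forces in N, time in s.
With the tool pointing down it reaches from about 0.375 to 0.9 m from the base axis. Payload 3.1 kg.
Tool frame: the origin (TCP) lies at the very end of the fingers, on their centre line; the grasp point (between the pads) lies 19 mm behind it; x points along the fingers, z is the direction in which the jaws open and shut, and the axes are right-handed (so a half turn about x gives the same grasp; the last joint's range is limited). The gripper opens to 85 mm and grips with 20 to 120 N. Pads are 22 mm wide; open, the fingers measure 114 mm over their backs; the gripper's body (76 mm by 85 mm) begins 54 mm behind the grasp point. The pads swing forward as they close: fully open they stand 13 mm farther back than shut.
Start: joints at [1.024, 0.527, 1.433, -0, 1.181, -0.178], TCP at [0.225, 0.583, 0.231] pointing down, gripper open.
Joint ranges: [-3.08, 3.08], [-0.75, 2.2], [0.22, 2.44], [-1.43, 4.57], [0, 2.65], [-2.85, 2.85]. Speed limits (rad/s): [2.79, 2.79, 3.14, 3.14, 3.14, 3.14].

### API

Orientations are given as a unit quaternion [x, y, z, w].
In Python, from station import manip, viewer, job gives the robot as it stands.
- The arm moves only by the tool move_arm, never from a script. Its argument "deltas" is one flat list of numbers, 7 for each row, row after row: the finger opening in mm, from 0 to 85.4, then the shift along the tool's x, y, z in mm, then the turn, a rotation vector about the tool's x, y, z in degrees. In form: [jaw, tx, ty, tz, rx, ry, rz, jaw, tx, ty, tz, rx, ry, rz, ...]. A call has 1 to 10 rows; each row shifts and turns the commanded pose from where the row before left it, along the tool's axes as they then stand; what a row does not reach is not made up. A row lasts 1/10 s, in which the tool goes at most 50 mm and 8.59 degrees, less where a joint would pass 70% of its speed; a pose out of reach is approached as far as the arm can. A call is refused whole if a number of a shift passes 50 or a number of a turn 8.59, either way. A call with a gripper value outside its range is refused whole. The fingers move at their own pace and stop on an object; "force" is the grip in N (left out, the last holds). Time passes only in rows, so rows that do not move let the fingers close. It gives the time, the measured TCP pose, the force and the opening at its end, in the units of the state.
- manip.sense(): the state, without advancing time (a new reading comes with each control period).
- viewer.snapshot(name): name is "scene" or "top" or "wrist"; returns a dict with "image" (420x560x3 uint8, red, green, blue), "depth" (420x560 float32, m along the optical axis (not along the pixel's ray), 0 where there is no reading), "fovy" (degrees; the focal length in pixels is half the picture's height over the tangent of half this angle, whatever the lens; pixels are square), "cx", "cy" (the principal point, pixels), "R" (3x3) and "t" (3): a world point X has camera coordinates R X + t. Camera axes: x right, y down, z forward; pixel columns grow to the right and rows downward; lengths in m; the calibration is good to about 2 mm. The wrist camera is an equidistant fisheye: a pixel r from the principal point sees the ray r / f radians off the axis. A picture is of the moment at which its call begins.
- job.sign_off(): hands the job in, once; it reports no verdict.
The state is a dict: "t": time; "q": joint angles; "qd": joint speeds; "tau": joint torques, N m; "tcp_pos": TCP position; "tool_rot": TCP orientation; "force": force on the tool from outside, world axes, zero at the start; "ft_torque": the same for the moment, N m; "finger_gap": opening from 0.0 (shut) to 1.0 (fully open).
Only numpy, scipy, OpenCV 4.12 (cv2) and the standard library are available. Lean on these libraries where they do the work, as an engineer would, in place of code of your own. Each camera call takes 0.05 s, during which the arm holds its last target.

### The job

The green tool case opens by a release key hidden in a notch somewhere along its dark back edge, on the side away from you. Feel along that edge with a fingertip until it drops into the notch, then press the key inside fully in, so that the wooden tray comes out at the front, and draw the finger clear. Do not touch the tray itself, pick nothing up, and leave the things on and around the case where they are.

Things in the scene. Friction and masses are not known exactly. Their poses are not given: they have to be found in the camera images.
- case: flat green tool case, fixed to the bench, 120 (x) x 300 (y) x 50 mm high with its dark back edge. Origin on the underside, mid-shell: front at x = -50, back edge at x = +70, ends at y = +-150 mm. Own x points from the front (robot side, wooden tray) to the back edge, z up. All but the key and tray is rigid. At least 50 mm of bench behind it is free
- back_edge (a point): middle of the back edge's outer plane, 25 mm above the bench; axes as the case's. The edge is a row of flush dark steel panels, each 60 mm long, 20 deep, upright from z = 2 to 46 mm. One panel, anywhere in the row, has in its middle a notch 44 mm long, open to the back and top, floor at z = 6 mm. In it is the dark key, z = 9 to 43 mm, its face 8 mm in from the outer plane
- back_left (a point): the end of the back edge at the case's +y (the left seen from the robot), 25 mm above the bench
- back_right (a point): the end of the back edge at the case's -y, 25 mm above the bench
- tray_slot (a point): middle of the front opening in which the wooden tray sits, 25 mm above the bench (fixed to the case)
- release_key (a joint): travel of the release key in the notch: 0 out, 0.010 m fully in at its stop. Pressed towards the case's front (its -x), with about 4 N; it has no spring and stays where it is left
- tray (a joint): travel of the wooden tray out of the case's front: 0 shut, 0.030 m out. A lever inside drives it: it comes out 3 mm for every mm the key goes in
- eraser: white eraser in a blue and white sleeve, 19 x 42 x 12 mm, loose on top of the case (lies on the front half); origin under its middle
- sharpener: metal pencil sharpener 16 x 25 x 13 mm, loose on top of the case (front half); origin under its middle
- red_ink: ink bottle with red body and dark cap, 38 mm across, 60 mm high, behind the case; origin under its middle
- yellow_pot: yellow paint pot, 62 mm across, 53 mm high, behind the case; origin under its middle
- cork_block: cork block 55 x 95 x 35 mm, behind the case to the right; origin under its middle
- marker: white marker with red cap, 139 mm long, 16 mm thick, right of the case; origin under its middle
- paint_tube: white paint tube with blue band, 100 mm long, 26 mm wide, left of the case; origin under its middle
Not all that is in view belongs to the job. Leave any orange look-alike of the part that bears release_key alone.

How it is judged:
By the outcome, as a careful person would: the job done as asked, in the order asked, and still so for the second after the job is handed in, with the robot touching nothing.
It also fails if it takes over 64 s, if anything falls off the work surface, if the arm or the gripper's body presses on something with over 40 N, if the wrist force passes 120 N, or if a joint passes its speed limit or range.

## Working session

There is one attempt and no reset: what is moved stays moved. The work goes in short steps, Python scripts to look and compute and a tool call to move; the robot and the scene stay as the last step left them, time stands still between calls to the robot, and variables do not carry over. Pictures are saved under pics/ and viewed, and the job is handed in when it is done.

Besides the shell and the picture viewer there is one more tool, called after ">>>" as name(argument=value, ...) on one line, values as JSON. move_arm: Moves the arm, as the interface text tells. Its arguments: {"type":"object","properties":{"deltas":{"type":"array"},"force":{"type":"number"}},"required":["deltas"]}

```bash
ls; mkdir -p pics; python3 - <<'E'
from station import manip, viewer, job
import cv2,numpy as np
for n in ["scene","top"]:
    s=viewer.snapshot(n); cv2.imwrite(f"pics/{n}0.png",s["image"][:,:,::-1]); np.savez(f"{n}0.npz",**s)
    print(n,s["fovy"],s["cx"],s["cy"],s["R"].round(3).tolist(),s["t"].round(3).tolist())
print(manip.sense())
E
```

```text
pics
scene 56.05444413812733 287.60097852832996 213.03577615594108 [[-0.816, -0.577, 0.021], [-0.239, 0.304, -0.922], [0.525, -0.758, -0.386]] [0.4, 0.241, 0.65]
top 45.33718929915054 278.725433182822 209.88954304585894 [[-0.019, -1.0, 0.017], [-0.995, 0.017, -0.095], [0.094, -0.019, -0.995]] [-0.109, 0.566, 1.202]
{'t': 0.1, 'q': array([ 1.02347364e+00,  5.28382226e-01,  1.43375812e+00, -1.81282945e-05,
        1.18139165e+00, -1.78503887e-01]), 'qd': array([ 0.00040267, -0.00323337, -0.00402305,  0.00069689,  0.00081187,
        0.00030215]), 'tau': array([-4.48585024e-04, -4.43308318e+01, -1.78586072e+01, -1.68141401e-04,
        3.91130467e-03, -2.98999183e-06]), 'tcp_pos': array([0.22496611, 0.58243004, 0.23043103]), 'tool_rot': array([-0.40012774,  0.58382664,  0.39955465,  0.58258075]), 'force': array([-0.12120491,  0.0165371 ,  0.33081166]), 'ft_torque': array([-0.01473056, -0.00877739, -0.04816352]), 'finger_gap': 1.001465254149175}
```

View pics/top0.png

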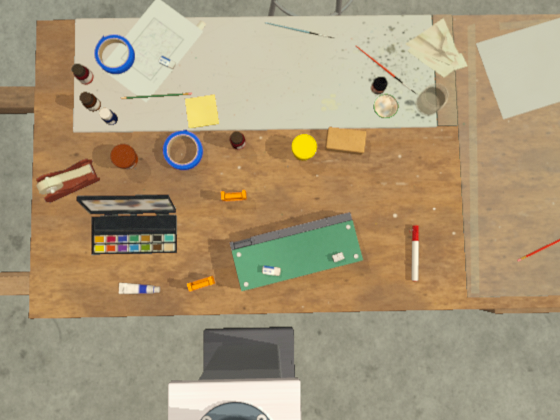

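View pics/scene0.png

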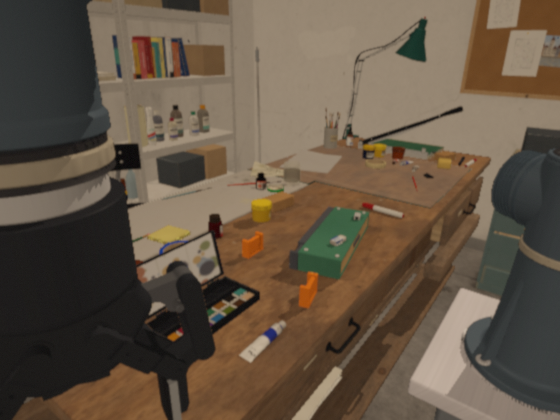

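```bash
cat > h.py <<'E'
import numpy as np
def P(s,u,v,z=None):
    f=210/np.tan(np.radians(float(s["fovy"]))/2); R=s["R"];t=s["t"]
    d=np.array([(u-float(s["cx"]))/f,(v-float(s["cy"]))/f,1.]); c=-R.T@t; w=R.T@d
    if z is None: return c+w*float(s["depth"][int(round(v)),int(round(u))])
    return c+w*(z-c[2])/w[2]
E
python3 - <<'E'
import cv2,numpy as np
from h import P
s=np.load("top0.npz"); im=s["image"][:,:,::-1]
c=im[200:300,215:375]; cv2.imwrite("pics/topz.png",cv2.resize(c,None,fx=5,fy=5,interpolation=cv2.INTER_CUBIC))
c=np.load("scene0.npz")["image"][:,:,::-1][195:285,280:390]; cv2.imwrite("pics/scz.png",cv2.resize(c,None,fx=6,fy=6,interpolation=cv2.INTER_CUBIC))
d=s["depth"]
# height map
vv,uu=np.mgrid[200:300,215:375]
Z=np.array([[P(s,u,v)[2] for u in range(215,375)] for v in range(200,300)])
print(np.percentile(Z,[5,50,95]))
m=((Z>0.03)&(Z<0.09)).astype(np.uint8)*255
v=(np.clip(Z,0,.08)/.08*255).astype(np.uint8)
cv2.imwrite("pics/topd.png",cv2.resize(cv2.applyColorMap(v,cv2.COLORMAP_JET),None,fx=5,fy=5,interpolation=cv2.INTER_NEAREST))
E
```

```text
[-0.00476809  0.00108519  0.05167003]
```

View pics/topz.png

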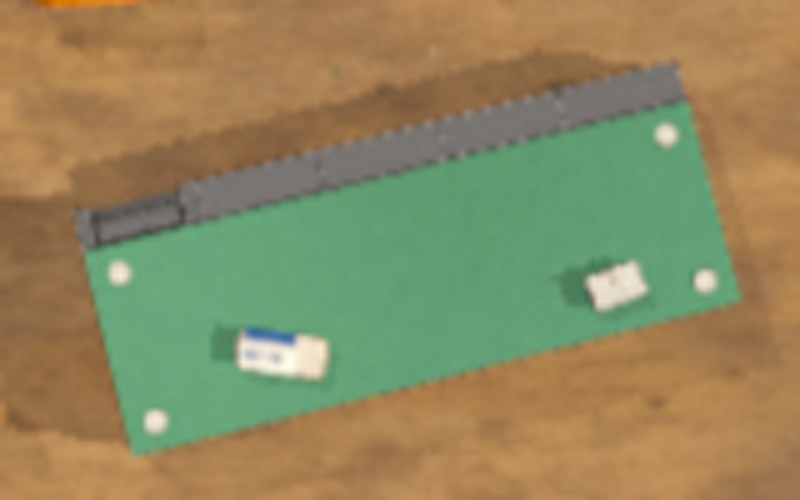

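View pics/scz.png

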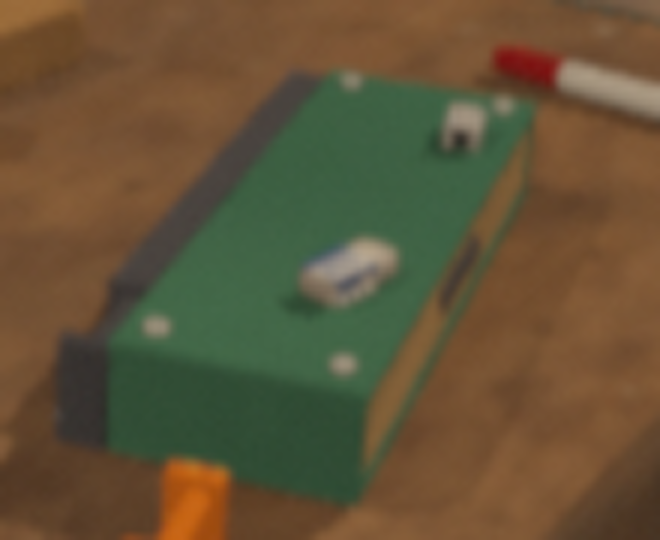

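View pics/topd.png

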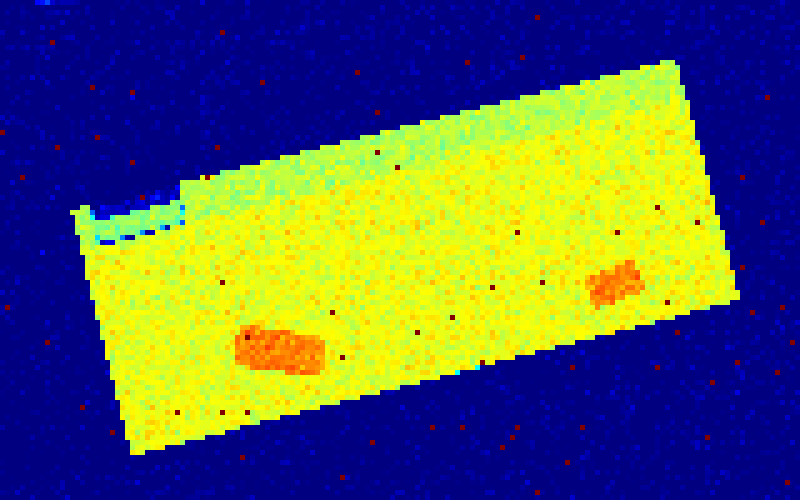

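```bash
python3 - <<'E'
import numpy as np
from h import P
from scipy.optimize import least_squares
from scipy.spatial.transform import Rotation as Ro
s=np.load("top0.npz")
L=[((77,210),(.07,.15,.046)),((678,62),(.07,-.15,.046)),((738,298),(-.05,-.15,.05)),((133,454),(-.05,.15,.05))]
W=[];M=[]
for (a,b),m in L:
    p=P(s,215+a/5-.4,200+b/5-.4,m[2]); W.append(p[:2]); M.append(m[:2]); print(p.round(4))
W=np.array(W);M=np.array(M)
f=lambda q:((np.array([[np.cos(q[2]),-np.sin(q[2])],[np.sin(q[2]),np.cos(q[2])]])@M.T).T+q[:2]-W).ravel()
r=least_squares(f,[.5,-.1,0.]);print(r.x,np.degrees(r.x[2]),f(r.x).round(4))
x,y,th=r.x;R=np.array([[np.cos(th),-np.sin(th)],[np.sin(th),np.cos(th)]])
for m in [(.07,.12),(.07,.06),(.081,.06),(.12,.06),(.062,.12),(.052,.12)]: print(m,(R@m+[x,y]).round(4))
# notch ends in top image
for a,b in [(92,215),(183,195)]:
    p=P(s,215+a/5-.4,200+b/5-.4,.046)[:2]; print("notch",(R.T@(p-[x,y])).round(4))
from station import manip
q=manip.sense(); m=Ro.from_quat(q["tool_rot"]).as_matrix(); print(m.round(3))
for n,(a,b) in dict(orange=(232,196),redink=(237,140)).items(): print(n,P(s,a,b))
E
```

```text
[ 0.4878 -0.0011  0.046 ]
[ 0.5538 -0.2914  0.046 ]
[ 0.44   -0.3157  0.05  ]
[ 0.3722 -0.0266  0.05  ]
[ 0.45370683 -0.16093467  0.22524589] 12.905638679234762 [ 0.0006  0.002   0.0016 -0.0001 -0.0015 -0.0026 -0.0007  0.0008]
(0.07, 0.12) [ 0.4951 -0.0283]
(0.07, 0.06) [ 0.5085 -0.0868]
(0.081, 0.06) [ 0.5193 -0.0844]
(0.12, 0.06) [ 0.5573 -0.0756]
(0.062, 0.12) [ 0.4873 -0.0301]
(0.052, 0.12) [ 0.4776 -0.0324]
notch [0.0649 0.1418]
notch [0.0637 0.0974]
[[-0.001 -0.933  0.361]
 [-0.002  0.361  0.933]
 [-1.     0.    -0.002]]
orange [ 0.59865137 -0.00628622  0.0370109 ]
redink [ 0.73176441 -0.02132244  0.05868408]
```

>>> move_arm(deltas=[0, 0, 0, 0, -8.5, 0, 0, 0, 0, 0, 0, -8.5, 0, 0, 0, 0, 0, 0, -8.5, 0, 0, 0, 0, 0, 0, -8.5, 0, 0, 0, 0, -12, -25, 0, 0, 0, 0, 0, -12, -45, 0, 0, 0, 0, 0, -12, -45, 0, 0, 0, 0, 0, -12, -45, 0, 0, 0, 0, 0, -12, -45, 0, 0, 0, 0, 0, -12, -45, 0, 0, 0], force=40)

```text
t: 1.1
tcp_pos: [0.3514, 0.3535, 0.2311]
tool_rot: [-0.553, 0.441, 0.553, 0.44]
force: [-0.1, 0.2, -0.0]
finger_gap: 0.002
```

>>> move_arm(deltas=[0, 0, -12, -45, 0, 0, 0, 0, 0, -12, -45, 0, 0, 0, 0, 0, -12, -45, 0, 0, 0, 0, 0, -12, -45, 0, 0, 0, 0, 0, -12, -45, 0, 0, 0, 0, 0, -12, -45, 0, 0, 0, 0, 0, -12, -45, 0, 0, 0, 0, 0, -12, -45, 0, 0, 0, 0, 0, -12, -40, 0, 0, 0, 0, 0, 0, 0, 0, 0, 0])

```text
t: 2.1
tcp_pos: [0.5489, -0.0156, 0.2312]
tool_rot: [0.553, -0.442, -0.55, -0.442]
force: [-0.5, 0.1, -0.3]
finger_gap: -0.004
```

```bash
cat >> h.py <<'E'
TH=0.22525;C0=np.array([0.45371,-0.16093])
def st():
    from station import manip
    from scipy.spatial.transform import Rotation as Ro
    q=manip.sense(); m=Ro.from_quat(q["tool_rot"]).as_matrix(); p=q["tcp_pos"]
    R=np.array([[np.cos(TH),-np.sin(TH)],[np.sin(TH),np.cos(TH)]])
    print("t",q["t"],"case xy mm",(1e3*R.T@(p[:2]-C0)).round(1),"z",(1e3*p[2]).round(1),"F case",(R.T@q["force"][:2]).round(2),q["force"][2].round(2),"gap",q["finger_gap"].round(3),"q",q["q"].round(2))
    print("yaw z",np.degrees(np.arctan2(m[1,2],m[0,2])).round(2),"down",m[:,0].round(4))
E
python3 -c "
from h import *;st()
from station import viewer;import cv2
cv2.imwrite('pics/sc1.png',viewer.snapshot('scene')['image'][:,:,::-1])"
```

```text
Traceback (most recent call last):
  File "h.py", line 13, in st
    print("t",q["t"],"case xy mm",(1e3*R.T@(p[:2]-C0)).round(1),"z",(1e3*p[2]).round(1),"F case",(R.T@q["force"][:2]).round(2),q["force"][2].round(2),"gap",q["finger_gap"].round(3),"q",q["q"].round(2))
                                                                                                                                                            ^^^^^^^^^^^^^^^^^^^^^
AttributeError: 'float' object has no attribute 'round'
```

```bash
sed -i 's/q\["finger_gap"\].round(3)/round(q["finger_gap"],3)/' h.py
python3 -c "
from h import *;st()
from station import viewer;import cv2
cv2.imwrite('pics/sc1.png',viewer.snapshot('scene')['image'][:,:,::-1])
cv2.imwrite('pics/top1.png',viewer.snapshot('top')['image'][:,:,::-1])
cv2.imwrite('pics/wr1.png',viewer.snapshot('wrist')['image'][:,:,::-1])"
```

```text
t 2.1 case xy mm [125.2 120.4] z 231.2 F case [-0.52  0.19] -0.32 gap -0.004 q [-0.23  0.42  1.63 -0.    1.09 -2.02]
yaw z 102.56 down [ 0.0035 -0.0023 -1.    ]
```

View pics/sc1.png

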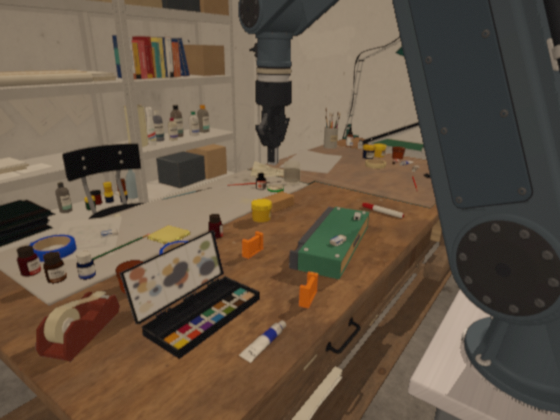

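View pics/wr1.png

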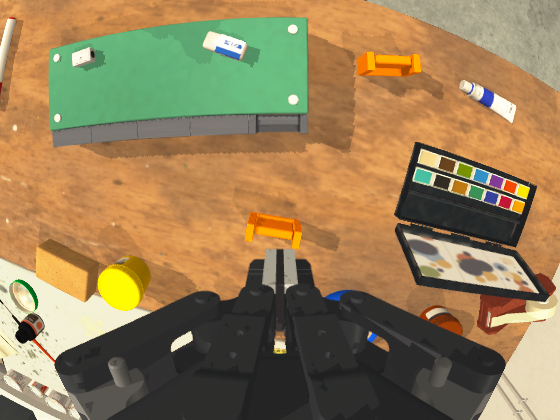

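>>> move_arm(deltas=[0, 0, 4, -30, -0.3, 0, 0, 0, 0, 4, -30, 0, 0, 0, 0, 30, 0, 0, 0, 0, 0, 0, 40, 0, 0, 0, 0, 0, 0, 40, 0, 0, 0, 0, 0, 0, 40, 0, 0, 0, 0, 0, 30, 0, 0, 0, 0, 0, 0, 20, 0, 0, 0, 0, 0, 0, 6, 0, 0, 0, 0, 0, 0, 0, 0, 0, 0, 0, 0])

```text
invalid input at $.deltas: expected a multiple of 7 numbers
```

```bash
python3 -c "
from h import *;st()"
```

```text
t 2.25 case xy mm [122.2 126.6] z 230.7 F case [-0.01 -0.25] 0.12 gap 0.001 q [-0.22  0.42  1.63  0.    1.09 -2.02]
yaw z 102.83 down [-2.2e-03  9.0e-04 -1.0e+00]
```

>>> move_arm(deltas=[0, 0, 4, -33, 0, 0, 0, 0, 0, 4, -33, 0, 0, 0, 0, 30, 0, 0, 0, 0, 0, 0, 40, 0, 0, 0, 0, 0, 0, 40, 0, 0, 0, 0, 0, 0, 40, 0, 0, 0, 0, 0, 0, 30, 0, 0, 0, 0, 0, 0, 20, 0, 0, 0, 0, 0, 0, 6, 0, 0, 0, 0, 0, 0, 0, 0, 0, 0, 0, 0])

```text
t: 3.25
tcp_pos: [0.5515, -0.0753, 0.0248]
tool_rot: [-0.552, 0.441, 0.554, 0.44]
force: [-0.2, -0.7, 0.8]
finger_gap: -0.004
```

```bash
python3 -c "
from h import *;st()
from station import viewer;import cv2
cv2.imwrite('pics/wr2.png',viewer.snapshot('wrist')['image'][:,:,::-1])"
```

```text
t 3.25 case xy mm [114.5  61.7] z 24.8 F case [-0.33 -0.62] 0.81 gap -0.004 q [-0.34  0.75  1.74  0.    0.65 -2.13]
yaw z 102.97 down [-2.2e-03  8.0e-04 -1.0e+00]
```

View pics/wr2.png

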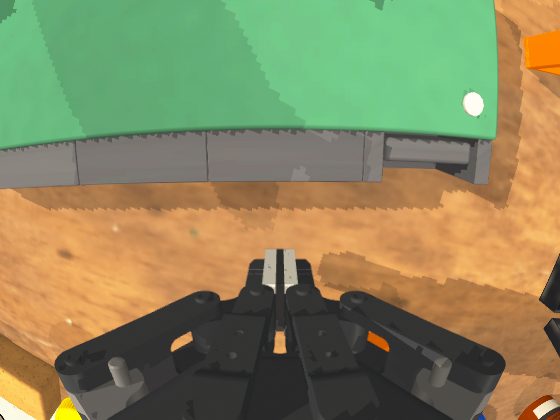

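>>> move_arm(deltas=[0, 0, 12, 0, 0, 0, 0, 0, 0, 12, 0, 0, 0, 0, 0, 0, 3, 0, 0, 0, 0, 0, 0, 2, 0, 0, 0, 0, 0, 0, 0, 0, 0, 0, 0])

```text
t: 3.8
tcp_pos: [0.5241, -0.0835, 0.0257]
tool_rot: [0.553, -0.441, -0.553, -0.441]
force: [-0.8, 0.6, 0.4]
finger_gap: 0.003
```

```bash
python3 -c "
from h import *;st()"
```

```text
t 3.8 case xy mm [85.9 59.7] z 25.7 F case [-0.65  0.8 ] 0.44 gap 0.003 q [-0.37  0.73  1.81  0.    0.59 -2.16]
yaw z 102.83 down [ 6.e-04 -2.e-04 -1.e+00]
```

>>> move_arm(deltas=[0, 0, 1, 0, 0, 0, 0, 0, 0, 1, 0, 0, 0, 0, 0, 0, 1, 0, 0, 0, 0, 0, 0, 0, 0, 0, 0, 0])

```text
t: 4.2
tcp_pos: [0.5211, -0.0838, 0.0252]
tool_rot: [-0.553, 0.441, 0.553, 0.441]
force: [0.2, 0.1, 0.4]
finger_gap: -0.003
```

>>> move_arm(deltas=[0, 0, 1, 0, 0, 0, 0, 0, 0, 0, 0, 0, 0, 0])

```text
t: 4.4
tcp_pos: [0.5201, -0.084, 0.0253]
tool_rot: [-0.553, 0.441, 0.553, 0.441]
force: [0.6, 0.1, -0.0]
finger_gap: -0.0
```

>>> move_arm(deltas=[0, 0, 1, 0, 0, 0, 0, 0, 0, 0, 0, 0, 0, 0])

```text
t: 4.6
tcp_pos: [0.5191, -0.0843, 0.0253]
tool_rot: [-0.553, 0.441, 0.553, 0.441]
force: [0.0, 0.8, 0.3]
finger_gap: -0.001
```

```bash
python3 -c "
from h import *;st()"
```

```text
t 4.6 case xy mm [80.9 60.1] z 25.3 F case [0.22 0.75] 0.32 gap -0.001 q [-0.37  0.73  1.82 -0.    0.59 -2.17]
yaw z 102.87 down [-2.e-04  1.e-04 -1.e+00]
```

>>> move_arm(deltas=[0, 0, 0.5, 0, 0, 0, 0, 0, 0, 0, 0, 0, 0, 0])

```text
t: 4.8
tcp_pos: [0.5187, -0.0844, 0.0253]
tool_rot: [-0.553, 0.441, 0.553, 0.441]
force: [0.1, -0.7, -0.3]
finger_gap: 0.001
```

>>> move_arm(deltas=[0, 0, 0.5, 0, 0, 0, 0, 0, 0, 0, 0, 0, 0, 0])

```text
t: 5.0
tcp_pos: [0.5182, -0.0845, 0.0253]
tool_rot: [-0.553, 0.441, 0.553, 0.441]
force: [-0.3, 0.7, -0.4]
finger_gap: 0.001
```

>>> move_arm(deltas=[0, 0, 0.5, 0, 0, 0, 0, 0, 0, 0, 0, 0, 0, 0])

```text
t: 5.2
tcp_pos: [0.5179, -0.0847, 0.0253]
tool_rot: [0.553, -0.441, -0.553, -0.441]
force: [-0.5, 0.3, 0.7]
finger_gap: -0.002
```

```bash
python3 -c "
from h import *;st()"
```

```text
t 5.2 case xy mm [79.6 60. ] z 25.3 F case [-0.46  0.4 ] 0.71 gap -0.002 q [-0.38  0.73  1.83  0.    0.58 -2.17]
yaw z 102.86 down [ 3.e-04 -0.e+00 -1.e+00]
```

Contact not reached yet; continue in small steps.

>>> move_arm(deltas=[0, 0, 0.5, 0, 0, 0, 0, 0, 0, 0, 0, 0, 0, 0])

```text
t: 5.4
tcp_pos: [0.5179, -0.0847, 0.0254]
tool_rot: [0.553, -0.441, -0.552, -0.441]
force: [3.2, 1.5, -1.2]
finger_gap: 0.0
```

>>> move_arm(deltas=[0, 0, 0.5, 0, 0, 0, 0, 0, 0, 0, 0, 0, 0, 0])

```text
t: 5.6
tcp_pos: [0.5179, -0.0847, 0.0253]
tool_rot: [0.553, -0.441, -0.552, -0.441]
force: [3.5, 2.8, -2.1]
finger_gap: -0.0
```

>>> move_arm(deltas=[0, 0, 0.5, 0, 0, 0, 0, 0, 0, 0, 0, 0, 0, 0])

```text
t: 5.8
tcp_pos: [0.5179, -0.0847, 0.0254]
tool_rot: [0.554, -0.44, -0.552, -0.442]
force: [5.4, 3.9, -2.4]
finger_gap: -0.003
```

```bash
python3 -c "
from h import *;st()"
```

```text
t 5.8 case xy mm [79.6 59.9] z 25.4 F case [6.16 2.56] -2.38 gap -0.003 q [-0.38  0.73  1.83  0.    0.58 -2.17]
yaw z 102.82 down [ 3.3e-03 -1.0e-04 -1.0e+00]
```

>>> move_arm(deltas=[0, 0, 0, 5, 0, 0, 0, 0, 0, 0, 5, 0, 0, 0, 0, 0, 0, 5, 0, 0, 0, 0, 0, 0, 5, 0, 0, 0, 0, 0, 0, 5, 0, 0, 0, 0, 0, 0, 5, 0, 0, 0, 0, 0, 0, 5, 0, 0, 0, 0, 0, 0, 5, 0, 0, 0])

```text
t: 6.6
tcp_pos: [0.5091, -0.0464, 0.0258]
tool_rot: [0.554, -0.44, -0.552, -0.441]
force: [4.2, -2.0, 0.1]
finger_gap: 0.001
```

```bash
python3 -c "
from h import *;st()"
```

```text
t 6.6 case xy mm [79.5 99.3] z 25.8 F case [ 3.68 -2.88] 0.05 gap 0.001 q [-0.31  0.72  1.87 -0.    0.55 -2.1 ]
yaw z 102.89 down [ 0.0038 -0.0016 -1.    ]
```

>>> move_arm(deltas=[0, 0, 0, 3, 0, 0, 0, 0, 0, 0, 3, 0, 0, 0, 0, 0, 0, 3, 0, 0, 0])

```text
t: 6.9
tcp_pos: [0.5068, -0.0376, 0.0258]
tool_rot: [0.554, -0.44, -0.552, -0.441]
force: [4.6, -1.7, -0.2]
finger_gap: 0.002
```

```bash
python3 -c "
from h import *;st()"
```

```text
t 6.9 case xy mm [ 79.3 108.4] z 25.8 F case [ 4.12 -2.71] -0.18 gap 0.002 q [-0.29  0.72  1.87 -0.    0.55 -2.09]
yaw z 102.9 down [ 0.0031 -0.0014 -1.    ]
```

>>> move_arm(deltas=[0, 0, 0, 3, 0, 0, 0, 0, 0, 0, 0, 0, 0, 0])

```text
t: 7.1
tcp_pos: [0.5019, -0.033, 0.0249]
tool_rot: [-0.551, 0.441, 0.555, 0.44]
force: [-0.2, -0.4, -0.7]
finger_gap: 0.001
```

>>> move_arm(deltas=[0, 0, 0, 3, 0, 0, 0, 0, 0, 0, 0, 0, 0, 0])

```text
t: 7.3
tcp_pos: [0.5027, -0.0307, 0.025]
tool_rot: [-0.552, 0.441, 0.554, 0.44]
force: [1.1, 0.3, -1.0]
finger_gap: -0.001
```

```bash
python3 -c "
from h import *;st()"
```

```text
t 7.3 case xy mm [ 76.9 116. ] z 25.0 F case [1.11 0.01] -1.01 gap -0.001 q [-0.28  0.72  1.88  0.    0.54 -2.08]
yaw z 102.88 down [-2.6e-03  8.0e-04 -1.0e+00]
```

>>> move_arm(deltas=[0, 0, 0, 3, 0, 0, 0, 0, 0, 2, 0, 0, 0, 0, 0, 0, 2, 0, 0, 0, 0, 0, 0, 0, 0, 0, 0, 0])

```text
t: 7.7
tcp_pos: [0.499, -0.0293, 0.0253]
tool_rot: [-0.553, 0.441, 0.553, 0.441]
force: [0.1, 0.5, -0.7]
finger_gap: -0.002
```

```bash
python3 -c "
from h import *;st()"
```

```text
t 7.7 case xy mm [ 73.5 118.2] z 25.3 F case [0.19 0.49] -0.74 gap -0.002 q [-0.28  0.72  1.89 -0.    0.53 -2.08]
yaw z 102.86 down [-8.e-04  2.e-04 -1.e+00]
```

>>> move_arm(deltas=[0, 0, 1, 0, 0, 0, 0, 0, 0, 1, 0, 0, 0, 0, 0, 0, 1, 0, 0, 0, 0, 0, 0, 1, 0, 0, 0, 0, 0, 0, 1, 0, 0, 0, 0])

```text
t: 8.2
tcp_pos: [0.496, -0.0304, 0.0254]
tool_rot: [0.554, -0.44, -0.552, -0.442]
force: [2.9, 3.7, -1.5]
finger_gap: 0.003
```

>>> move_arm(deltas=[0, 0, 1, 0, 0, 0, 0, 0, 0, 1, 0, 0, 0, 0, 0, 0, 1, 0, 0, 0, 0, 0, 0, 1, 0, 0, 0, 0, 0, 0, 1, 0, 0, 0, 0])

```text
t: 8.7
tcp_pos: [0.49, -0.0317, 0.0254]
tool_rot: [0.553, -0.441, -0.553, -0.441]
force: [3.7, 2.6, -1.5]
finger_gap: 0.002
```

>>> move_arm(deltas=[0, 0, 1, 0, 0, 0, 0, 0, 0, 1, 0, 0, 0, 0, 0, 0, 0, 0, 0, 0, 0])

```text
t: 9.0
tcp_pos: [0.4877, -0.0322, 0.0253]
tool_rot: [-0.553, 0.441, 0.553, 0.441]
force: [3.5, 1.7, -1.4]
finger_gap: -0.002
```

```bash
python3 -c "
from h import *;st()"
```

```text
t 9.0 case xy mm [ 61.8 117.9] z 25.3 F case [3.83 0.87] -1.38 gap -0.002 q [-0.29  0.71  1.92 -0.    0.51 -2.09]
yaw z 102.88 down [-2.e-04 -2.e-04 -1.e+00]
```

>>> move_arm(deltas=[0, 0, 1, 0, 0, 0, 0, 0, 0, 0, 0, 0, 0, 0])

```text
t: 9.2
tcp_pos: [0.4872, -0.0324, 0.0254]
tool_rot: [0.553, -0.441, -0.553, -0.441]
force: [4.1, 1.3, -2.7]
finger_gap: 0.003
```

>>> move_arm(deltas=[0, 0, 1, 0, 0, 0, 0, 0, 0, 0, 0, 0, 0, 0])

```text
t: 9.4
tcp_pos: [0.4872, -0.0324, 0.0254]
tool_rot: [0.554, -0.44, -0.552, -0.442]
force: [6.8, 3.8, -3.1]
finger_gap: -0.002
```

>>> move_arm(deltas=[0, 0, 1, 0, 0, 0, 0, 0, 0, 0, 0, 0, 0, 0])

```text
t: 9.6
tcp_pos: [0.4871, -0.0325, 0.0254]
tool_rot: [0.554, -0.44, -0.551, -0.442]
force: [7.5, 5.8, -3.1]
finger_gap: -0.0
```

```bash
python3 -c "
from h import *;st()"
```

```text
t 9.6 case xy mm [ 61.3 117.7] z 25.4 F case [8.58 3.97] -3.09 gap -0.0 q [-0.3   0.71  1.92  0.    0.5  -2.09]
yaw z 102.79 down [ 4.8e-03 -2.0e-04 -1.0e+00]
```

>>> move_arm(deltas=[0, 0, 1, 0, 0, 0, 0, 0, 0, 1, 0, 0, 0, 0, 0, 0, 0, 0, 0, 0, 0])

```text
t: 9.9
tcp_pos: [0.4871, -0.0327, 0.0255]
tool_rot: [0.555, -0.44, -0.55, -0.443]
force: [11.9, 10.5, -5.2]
finger_gap: -0.002
```

>>> move_arm(deltas=[0, 0, -6, 0, 0, 0, 0, 0, 0, -10, 0, 0, 0, 0, 0, 0, -15, 0, 0, 0, 0, 0, 0, -15, 0, 0, 0, 0, 0, 0, -4, 0, 0, 0, 0, 0, -30, 0, 0, 0, 0, 0, 0, -40, 0, 0, 0, 0, 0, 0, -40, 0, 0, 0, 0, 0, 0, -40, 0, 0, 0, 0, 0, 0, 0, 0, 0, 0, 0])

```text
invalid input at $.deltas: expected a multiple of 7 numbers
```

```bash
python3 -c "
from h import *;st()"
```

```text
t 9.9 case xy mm [ 61.2 117.6] z 25.5 F case [13.97  7.54] -5.25 gap -0.002 q [-0.3   0.71  1.93  0.    0.5  -2.1 ]
yaw z 102.73 down [ 8.7e-03 -3.0e-04 -1.0e+00]
```

>>> move_arm(deltas=[0, 0, -6, 0, 0, 0, 0, 0, 0, -10, 0, 0, 0, 0, 0, 0, -15, 0, 0, 0, 0, 0, 0, -15, 0, 0, 0, 0, 0, 0, -4, 0, 0, 0, 0, 0, -30, 0, 0, 0, 0, 0, 0, -40, 0, 0, 0, 0, 0, 0, -40, 0, 0, 0, 0, 0, 0, -40, 0, 0, 0, 0, 0, 0, 0, 0, 0, 0, 0, 0])

```text
t: 10.9
tcp_pos: [0.5338, -0.0228, 0.1802]
tool_rot: [0.556, -0.44, -0.55, -0.442]
force: [0.8, 0.5, -0.0]
finger_gap: -0.001
```

```bash
python3 -c "
from h import *;st()
from station import viewer;import cv2
for n in ['scene','top','wrist']:
    s=viewer.snapshot(n); np.savez(n+'3.npz',**s); cv2.imwrite('pics/%s3.png'%n,s['image'][:,:,::-1])
c=np.load('scene3.npz')['image'][:,:,::-1][185:315,270:410]; cv2.imwrite('pics/scz3.png',cv2.resize(c,None,fx=4,fy=4,interpolation=cv2.INTER_CUBIC))
"
```

```text
t 10.9 case xy mm [108.9 116.7] z 180.2 F case [0.87 0.36] -0.01 gap -0.001 q [-0.25  0.47  1.72 -0.    0.94 -2.05]
yaw z 102.88 down [ 0.0084 -0.0027 -1.    ]
```

View pics/scz3.png

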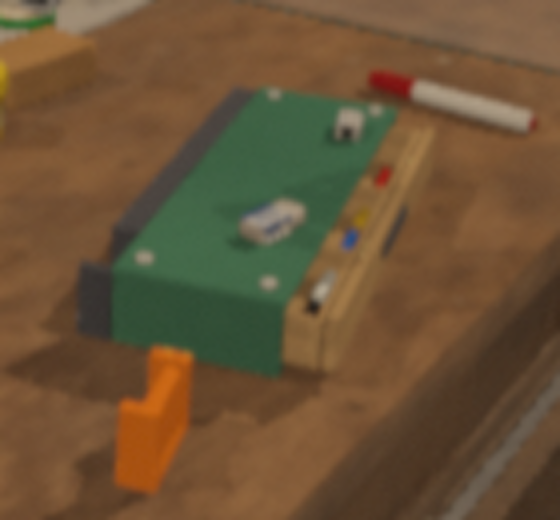

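View pics/wrist3.png

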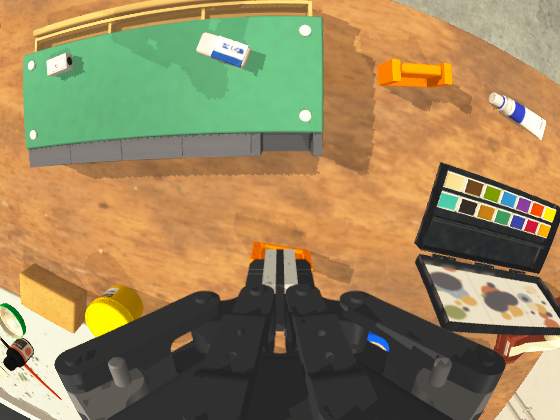

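View pics/top3.png

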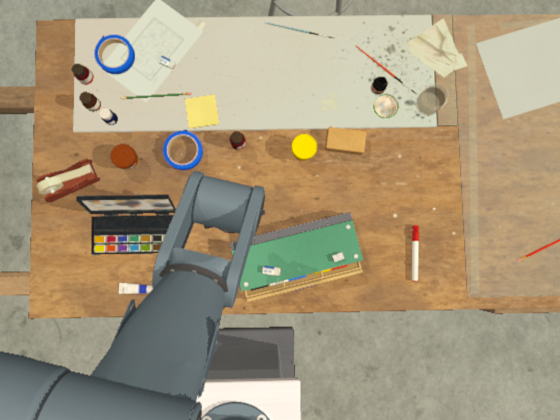

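```bash
python3 -c "
from h import *;import cv2
s=np.load('top3.npz');c=s['image'][:,:,::-1][215:305,235:375]; cv2.imwrite('pics/topz3.png',cv2.resize(c,None,fx=5,fy=5,interpolation=cv2.INTER_CUBIC))"
```

```text
(no output)
```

View pics/topz3.png

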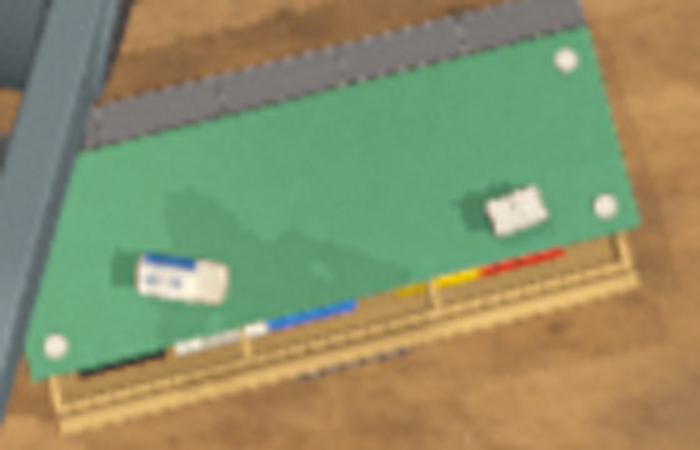

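```bash
python3 -c "
from h import *
from station import job
s=np.load('top3.npz')
R=np.array([[np.cos(TH),-np.sin(TH)],[np.sin(TH),np.cos(TH)]])
for a,b in [(636,283),(66,430)]:
  for z in (.035,.042): print(z,(1e3*R.T@(P(s,235+a/5-.4,215+b/5-.4,z)[:2]-C0)).round(1))
st(); print(job.sign_off())"
```

```text
0.035 [ -76.2 -142.1]
0.042 [ -75.7 -141. ]
0.035 [-77.5 140.6]
0.042 [-77.  140.1]
t 11.05 case xy mm [105.6 118.5] z 174.8 F case [-0.91 -0.47] 0.11 gap -0.001 q [-0.25  0.48  1.72 -0.    0.94 -2.05]
yaw z 102.86 down [-2.6e-03  3.0e-04 -1.0e+00]
the job is handed in; nothing more can be done
None
```

The key is pressed to its stop, the tray is out at the front, the finger is clear, and I have handed the job in. I closed the gripper, touched the back edge one panel in from the left end, and slid left. The fingertip dropped into the notch of the leftmost panel. I then pressed the key, withdrew straight back and lifted clear. It took about 11 s of the 64 s allowed.

**Key travel:** The finger stopped about 18 mm in from where it first touched the outer plane. That fits the key's 8 mm recess plus its 10 mm travel. The key gave way at about 4 N; the finger then stopped dead and the force rose to about 17 N.

**Tray:** In the top picture its front edge lies at about case x = -76 to -77 mm. That is roughly 26–27 mm out from the case front at -50, a little short of the nominal 30. I put the difference down to pixel reading, camera error and the tray front perhaps sitting slightly recessed when shut. I did not confirm this, because I handed in within the same step as the measurement.

**Other objects:** The eraser, sharpener and orange look-alikes look unmoved in the last pictures, and so do the bottle, pot, cork, marker and tube. The force reading after withdrawal was about 1 N, which is noise level.

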